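# Latch the terrarium lid

## Robot

A 6-joint arm with a two-finger parallel gripper is mounted at the origin on the work surface. World frame = base frame: x ahead of the robot, y to its left, z up, the work surface at z = 0. Lengths are in m, angles in rad, forces in N, time in s.
With the tool pointing down it reaches from about 0.3 to 0.875 m from the base axis. Payload 6.4 kg.
Tool frame: the origin (TCP) lies at the very end of the fingers, on their centre line; the grasp point (between the pads) lies 19 mm behind it (ctrl.grip_point_offset is the z of the grasp point in the tool frame, in m); z points along the fingers, y is the direction in which the jaws open and shut (so a half turn about z gives the same grasp; the last joint's range is limited). The gripper opens to 85 mm and grips with 20 to 120 N. Pads are 22 mm wide; open, the fingers measure 114 mm over their backs; the gripper's body (76 mm by 85 mm) begins 54 mm behind the grasp point. The pads swing forward as they close: fully open they stand 13 mm farther back than shut.
Start: joints at [1.082, 0.181, 1.607, -0, 1.354, -0.206], TCP at [0.16, 0.552, 0.231] pointing down, gripper open.
Joint ranges: [-2.99, 2.99], [-0.89, 2.07], [0.3, 2.58], [-1.14, 4.28], [0, 2.63], [-3.12, 3.12]. Speed limits (rad/s): [2.57, 2.57, 3.01, 3.14, 3.14, 3.14].

## Interface

Orientations are given as a unit quaternion [w, x, y, z].
In Python, from bench import status, cams, ctrl gives the robot as it stands.
- The arm moves only by the shell command python3 -m handwheel 'ROWS'. ROWS is JSON, a list of rows, each an object with "grip": the finger opening in cm, from 0 to 8.54; "linear": the shift along the tool's x, y, z in cm, a list of three; "rotation": the turn, a rotation vector about the tool's x, y, z in degrees, a list of three. A call has 1 to 12 rows; each row is the pose to reach, as a shift and turn from the pose commanded when the call began, along the tool's axes at that moment; what a row does not reach only later rows make up. A row lasts 1/12 s, in which the tool goes at most 41.7 mm and 7.16 degrees, less where a joint would pass 70% of its speed; a pose out of reach is approached as far as the arm can. A call with a gripper value outside its range is refused whole. The fingers move at their own pace and stop on an object; the grip force is fixed at half the most. Time passes only in rows, so rows that repeat a pose let the fingers close. It gives the time, the measured TCP pose, the force and the opening at its end, in the units of the state.
- status.get_obs(): the state, without advancing time (a new reading comes with each control period).
- cams.camera(name): name is "scene" or "side" or "wrist"; returns the picture (400x640x3 uint8, red, green, blue); there is no depth.
- cams.camera_info(name): a dict with "fovy" (degrees; the focal length in pixels is half the picture's height over the tangent of half this angle, whatever the lens; pixels are square), "cx", "cy" (the principal point, pixels), "world_from_camera" (4x4, takes a point from camera to world coordinates); the wrist camera has in their place "mount" (4x4, takes a point from camera to tool coordinates, whose origin is the TCP and whose axes are the flange's). Camera axes: x right, y down, z forward; pixel columns grow to the right and rows downward; lengths in m; the calibration is good to about 2 mm. The wrist camera is an equidistant fisheye: a pixel r from the principal point sees the ray r / f radians off the axis. A picture is of the moment at which its call begins: read the wrist's pose just before it. camera_info takes no time and is no camera call.
- ctrl.hand_in(): hands the job in, once; it reports no verdict.
The state is a dict: "time_s": time; "q": joint angles; "dq": joint speeds; "joint_efforts": joint torques, N m; "eef_pos": TCP position; "eef_rot": TCP orientation; "wrist_force": force on the tool from outside, world axes, zero at the start; "torque": the same for the moment, N m; "opening": opening from 0.0 (shut) to 1.0 (fully open).
Only numpy, scipy, OpenCV 4.12 (cv2) and the standard library are available. Lean on these libraries where they do the work, as an engineer would, in place of code of your own. Each camera call takes 0.05 s, during which the arm holds its last target.

## Task

Fasten the terrarium's lid with its toggle latch: lift the latch's wire loop by its pull and drop its cross bar into the slot of the keeper on the lid, right down behind the hook, then swing the lever over past centre and press it fully home. Work by feel: press only lightly on the glass lid and its keeper, do not ram the lever into its stop, disturb nothing else, and leave the latch closed.

Things in the scene. Friction and masses are not known exactly. Their poses are not given: they have to be found in the camera images.
- case: glass terrarium with aluminium frame, 280 (x) x 340 (y) mm, 110 mm tall, fixed to the table; origin at the centre of its underside. Its near half is topped by a flat grey deck that carries the latch, its far half by a loosely laid glass lid that carries the keeper; deck and lid tops are level.
- pivot (a point): middle of the axis pin of the latch's steel lever, 14 mm above the deck. Axes: x level, along the latch towards the keeper; y along the pin; z up. The lever is a plate 23 mm wide and 4 mm thick that reaches 75 mm from the pin and ends in a small turned edge. Below, 'pivot frame' means this frame.
- keeper_mean (a point): a point of the case, not of the lid: where, on average, the tip of the keeper hook's lip stands, at the height of the lid's top; 64 mm along x and 14 mm below the pivot. The lid, with the keeper, may lie up to 8 mm from there either way in x and 2 mm in y; its true place is not reported: feel for it (or see it).
- slot_mean (a point): likewise the mean place of the middle of the keeper's slot, on its floor (the lid's top); true place up to 8 mm off in x. Steel keeper, 16 mm wide in y, in order of x: hook block 21 mm long with its lip, 12 mm tall; slot 7 mm wide; guard block 18 mm long, 12 mm tall. The lip, 4 mm thick at the top, overhangs the slot side by 2.5 mm; 8 mm free below it.
- cross_pin (a point): the pin on the lever that carries the wire loop, 18 mm from the axis pin on the line to the lever's end. The loop swings on it almost freely and falls under its own weight.
- lever_end (a point): middle of the free end of the lever, 75 mm from the axis pin. Press on the lever about 60 mm from the axis pin.
- lever (a joint): angle of the lever: 0 upright, positive leaning to -x (away from the keeper), pi/2 = flat and home on a rubber stop (then 14 mm above the deck). Stays where left (friction 0.05 N m). Starts at 1.12 to 1.27. With the loop hooked the spring resists, up to 9 N at 60 mm; dead centre is near 1.42. 25 N at 60 mm squeezes the stop by about 0.08 rad past pi/2.
- loop (a joint): stretch of the sprung wire loop along its length, m: 0 when slack (rigid below 12 N), then 2000 N/m, at most 0.022 (end stop). Hooked and with the lever home it reads 0.0025 to 0.019, depending on where the lid lies.
- lid (a joint): how far the glass lid is pressed down into its seal, m: 12.5 N per mm, 0 at rest.
- bar (a point): middle of the loop's cross bar, a square steel bar 5 x 5 mm, 36 mm long along y, turned so that it lies level when the loop slopes down by 0.3 rad, 72 mm from the cross pin (loop unstretched). x of this frame: from the cross pin to the bar; y along the bar. At the start it rests on top of the hook block, too near for the slot: drawn towards +x it brings the lever up with it. The loop's 4 mm side wires are at y = +-18 mm.
- pull (a point): centre of the finger pull: a dark steel barrel 10 mm thick and 30 mm long along y, on two thin wires 25 mm above the bar (square to the loop, so straight above it when the loop is level). Pinch it by its two ends or across its 10 mm; pinched by the ends it turns between the fingers as the loop swings. Moving it moves the loop and, through it, the lever.
- bonsai_pot: brown glazed rectangular bonsai pot 100 x 150 x 60 mm with four small feet; origin at the centre of its underside. A bystander.
- mesh: black plastic mesh square 60 x 60 x 3 mm lying on the terrarium's deck; origin at the centre of its underside. A bystander.
- thumb_pot: tiny brown glazed pot, 42 mm wide, 28 mm tall, standing on a rear corner of the terrarium's lid; origin at the centre of its underside. A bystander.
- chopstick: wooden chopstick 220 mm long, 6 mm thick, lying along y at the far end of the terrarium's lid; origin at the middle of its underside. A bystander.
- wire_spool: spool of copper training wire, 70 mm wide, 30 mm tall; origin at the centre of its underside. A bystander.
- brush: hand brush lying on the table; a bystander.
- gravel_bowl: white bowl 100 mm wide, 45 mm tall; a bystander.

How it is judged:
On the way:
1. the loop's bar is down in the keeper's slot behind the hook (z of bar in the frame of pivot below -0.0055 m and x of bar in the frame of pivot above 0.052 m and value of joint lever below 1.3 rad), for 0.2 s.
At the end, for the whole second after the job is handed in: The lever is home (past centre, within 0.07 rad of flat), the loop's bar is still in the slot behind the keeper's hook (at least 5.5 mm below the pin, more than 52 mm from it) and the loop is under tension (stretched more than 1 mm) (value of joint lever above 1.5 rad and velocity of joint lever between -0.3 and 0.3 rad/s and value of joint loop above 0.001 m and z of bar in the frame of pivot below -0.0055 m and x of bar in the frame of pivot above 0.052 m); the robot touches nothing.
It fails at once if the glass lid is pressed down with more than 25 N (2 mm into its seal) (value of joint lid above 0.002 m).
It fails at once if the lever is rammed into its stop (more than 0.09 rad past flat, about 30 N at 60 mm from the pin) (value of joint lever above 1.661 rad).
It fails at once if a bystander is disturbed (any of the seven moved more than 15 mm) (distance of any of bonsai_pot, mesh, thumb_pot, chopstick, wire_spool, brush, gravel_bowl from where it was at the start of the episode above 0.015 m).
It also fails if it takes over 67 s, if anything falls off the work surface, if the arm or the gripper's body presses on something with over 40 N, if the wrist force passes 120 N, or if a joint passes its speed limit or range.

## Working session

There is one attempt and no reset: what is moved stays moved. The work goes in short steps, Python scripts to look and compute and a shell command to move; the robot and the scene stay as the last step left them, time stands still between calls to the robot, and variables do not carry over. Pictures are saved under pics/ and viewed, and the job is handed in when it is done.

```bash
ls; mkdir -p pics
python3 - <<'E'
from bench import status,cams,ctrl
import cv2,numpy as np
np.set_printoptions(precision=4,suppress=True)
o=status.get_obs();print(o)
for n in ["scene","side","wrist"]:
    im=cams.camera(n);cv2.imwrite(f"pics/{n}0.png",im[:,:,::-1]);print(n,cams.camera_info(n))
print(ctrl.grip_point_offset)
E
```

```text
pics
{'time_s': 0.0, 'q': array([ 1.0817,  0.1816,  1.608 ,  0.    ,  1.3538, -0.2063]), 'dq': array([ 0.0006, -0.0006,  0.0001,  0.0001, -0.002 ,  0.0006]), 'joint_efforts': array([ -0.    , -44.4884, -35.133 ,  -0.0003,   0.0093,   0.    ]), 'eef_pos': array([0.1602, 0.5517, 0.2304]), 'eef_rot': array([-0.0003,  0.1409,  0.99  , -0.0008]), 'wrist_force': array([0.0435, 0.0036, 0.0144]), 'torque': array([-0.0291,  0.0091,  0.0367]), 'opening': 0.9972479642307036}
scene {'fovy': 47.790308524552735, 'cx': 312.9234281225401, 'cy': 198.4472099710409, 'world_from_camera': array([[-0.64  ,  0.5344, -0.5521,  1.2568],
       [ 0.7683,  0.4554, -0.4497,  0.5527],
       [ 0.0111, -0.712 , -0.7021,  1.0143],
       [ 0.    ,  0.    ,  0.    ,  1.    ]])}
side {'fovy': 56.91140018183106, 'cx': 320.4143988225224, 'cy': 204.42355226149405, 'world_from_camera': array([[ 0.8508, -0.2928,  0.4363, -0.0052],
       [-0.5253, -0.4907,  0.6952, -0.9002],
       [ 0.0105, -0.8207, -0.5713,  0.8563],
       [ 0.    ,  0.    ,  0.    ,  1.    ]])}
wrist {'fovy': 65.70646984690485, 'cx': 315.7023629810564, 'cy': 196.0134874098551, 'mount': array([[ 0.0013, -0.9658, -0.2594,  0.0656],
       [ 1.    ,  0.001 ,  0.0011, -0.0002],
       [-0.0008, -0.2594,  0.9658, -0.1433],
       [ 0.    ,  0.    ,  0.    ,  1.    ]])}
-0.0187
```

View pics/scene0.png

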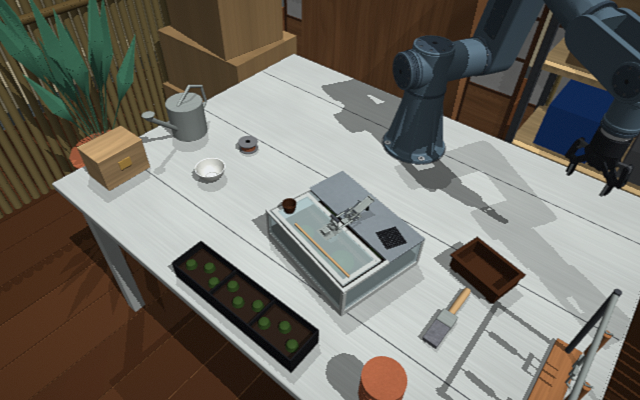

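View pics/side0.png

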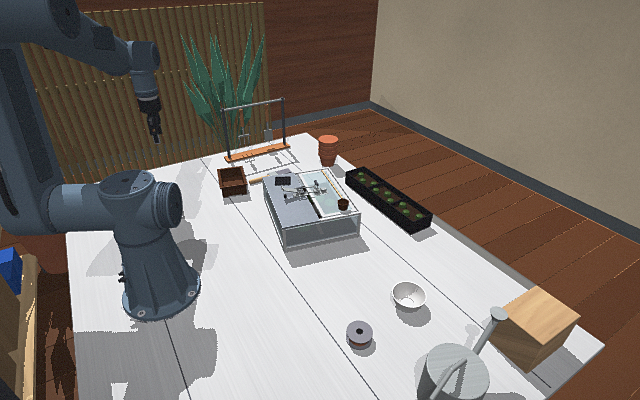

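View pics/wrist0.png

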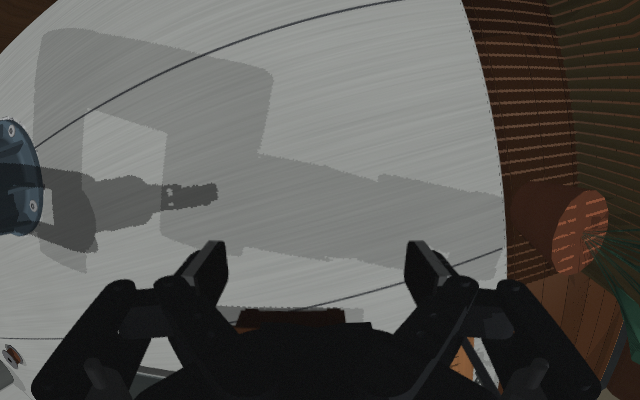

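The case sits around (345,240) in scene, with the latch at about (350,213). I'll enlarge both views.

```bash
cat > h.py <<'E'
import numpy as np,cv2
from bench import status,cams,ctrl
from scipy.spatial.transform import Rotation as R
np.set_printoptions(precision=4,suppress=True)
def ray(n,u,v,obs=None):
    i=cams.camera_info(n);f=200/np.tan(np.radians(i['fovy']/2))
    x=np.array([u-i['cx'],v-i['cy']])
    if n=='wrist':
        r=np.hypot(*x);th=r/f
        d=np.array([*(x/max(r,1e-9)*np.sin(th)),np.cos(th)])
        T=toolT(obs)@i['mount']
    else:
        d=np.array([x[0]/f,x[1]/f,1]);d/=np.linalg.norm(d);T=i['world_from_camera']
    return T[:3,3],T[:3,:3]@d
def toolT(o):
    T=np.eye(4);w,x,y,z=o['eef_rot'];T[:3,:3]=R.from_quat([x,y,z,w]).as_matrix();T[:3,3]=o['eef_pos'];return T
def onz(n,u,v,z,obs=None):
    o,d=ray(n,u,v,obs);return o+d*(z-o[2])/d[2]
def tri(rs):
    A=sum(np.eye(3)-np.outer(d,d) for o,d in rs);b=sum((np.eye(3)-np.outer(d,d))@o for o,d in rs)
    p=np.linalg.solve(A,b);return p,[np.linalg.norm((np.eye(3)-np.outer(d,d))@(p-o)) for o,d in rs]
def proj(n,p,obs=None):
    i=cams.camera_info(n);f=200/np.tan(np.radians(i['fovy']/2))
    T=toolT(obs)@i['mount'] if n=='wrist' else i['world_from_camera']
    c=T[:3,:3].T@(np.array(p)-T[:3,3])
    if n=='wrist':
        th=np.arctan2(np.hypot(c[0],c[1]),c[2]);k=f*th/np.hypot(c[0],c[1])
    else:k=f/c[2]
    return np.array([i['cx']+c[0]*k,i['cy']+c[1]*k])
def crop(src,dst,x0,y0,x1,y1,k):
    im=cv2.imread(src)[y0:y1,x0:x1];cv2.imwrite(dst,cv2.resize(im,None,fx=k,fy=k,interpolation=cv2.INTER_CUBIC))
E
python3 - <<'E'
from h import *
crop('pics/scene0.png','pics/s0c.png',260,165,430,315,4)
crop('pics/side0.png','pics/d0c.png',255,165,365,255,7)
for n,pts in dict(scene=[(346,212),(318,174),(424,236),(341,286),(266,211)],side=[(300,190),(277,224),(360,210),(264,180),(328,168)]).items():
    for p in pts: print(n,p,onz(n,*p,.115))
E
```

```text
scene (346, 212) [0.5313 0.0801 0.115 ]
scene (318, 174) [ 0.4593 -0.0786  0.115 ]
scene (424, 236) [0.4683 0.2886 0.115 ]
scene (341, 286) [0.7337 0.2168 0.115 ]
scene (266, 211) [ 0.6713 -0.0902  0.115 ]
side (300, 190) [0.5451 0.1208 0.115 ]
side (277, 224) [ 0.3807 -0.0206  0.115 ]
side (360, 210) [ 0.6605 -0.0967  0.115 ]
side (264, 180) [0.4603 0.2549 0.115 ]
side (328, 168) [0.725  0.2084 0.115 ]
```

View pics/s0c.png

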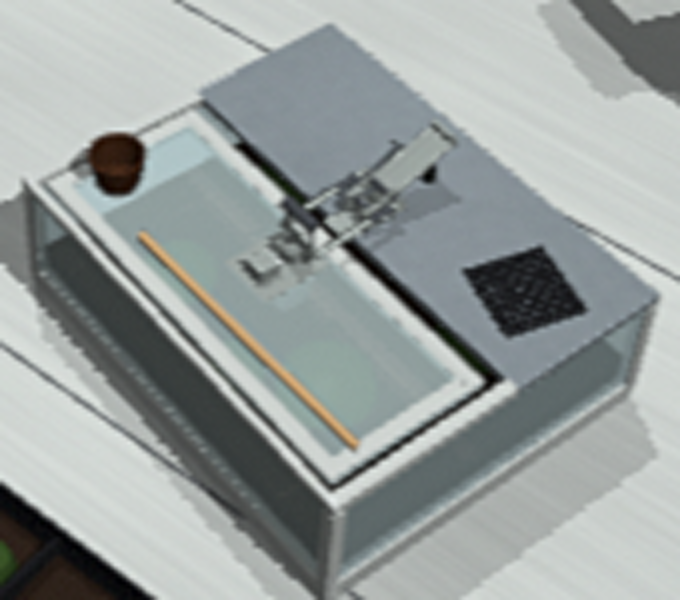

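View pics/d0c.png

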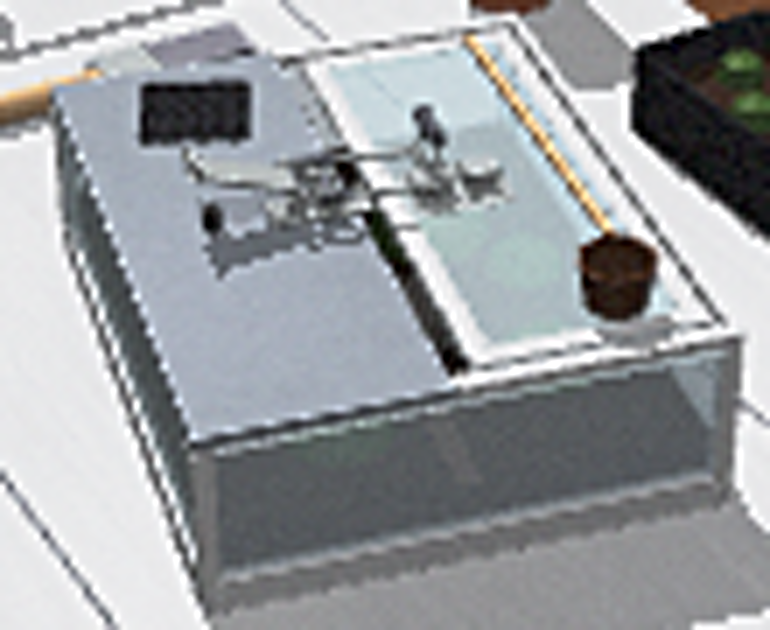

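Run:
```python
from h import *
S=[(342.5,171),(424.5,239.5),(343,287.5),(266,210)]
for p in S: print(onz('scene',*p,.11))
# triangulate from both views: pull, lever end
f=lambda u,v:(255+u/7,165+v/7)
g=lambda u,v:(260+u/4,165+v/4)
for a,b in [((300,218),(428,120)),((437,130),(195,165)),((118,160),(618,270)),((525,290),(195,110))]:
    print(tri([ray('scene',*g(*a)),ray('side',*f(*b))]))
o=status.get_obs();print(toolT(o)[:3,:3])
print(onz('scene',550,370,0))
```

```text
[ 0.3958 -0.0341  0.11  ]
[0.4737 0.2942 0.11  ]
[0.7311 0.2211 0.11  ]
[ 0.6652 -0.0965  0.11  ]
(array([0.5979, 0.0919, 0.1478]), [np.float64(0.00026767414654323786), np.float64(0.000267674146543053)])
(array([0.4724, 0.1136, 0.1486]), [np.float64(0.00047228397479355256), np.float64(0.0004722839747935311)])
(array([ 0.6218, -0.0486,  0.1274]), [np.float64(0.0010176659810567125), np.float64(0.0010176659810566565)])
(array([0.5244, 0.2231, 0.1089]), [np.float64(0.0009100514013750775), np.float64(0.0009100514013750086)])
[[-0.9603  0.279  -0.0006]
 [ 0.279   0.9603 -0.0012]
 [ 0.0003 -0.0014 -1.    ]]
[0.538  0.6858 0.    ]
```

```bash
python3 -m handwheel '[{"grip":8.5,"linear":[-4.2,-2.4,0],"rotation":[0,0,-0.5]},{"grip":8.5,"linear":[-8,-4.7,0],"rotation":[0,0,-1]},{"grip":8.5,"linear":[-12,-7,0],"rotation":[0,0,-1.5]},{"grip":8.5,"linear":[-15.5,-9,0],"rotation":[0,0,-2]},{"grip":8.5,"linear":[-19,-11,0],"rotation":[0,0,-2.5]},{"grip":8.5,"linear":[-22.5,-13,0],"rotation":[0,0,-3]},{"grip":8.5,"linear":[-26,-15,0],"rotation":[0,0,-3.7]},{"grip":8.5,"linear":[-29.5,-17,0],"rotation":[0,0,-3.7]},{"grip":8.5,"linear":[-33,-19,0],"rotation":[0,0,-3.7]},{"grip":8.5,"linear":[-36.5,-21,0],"rotation":[0,0,-3.7]},{"grip":8.5,"linear":[-40,-23,0],"rotation":[0,0,-3.7]},{"grip":8.5,"linear":[-42,-24.5,0],"rotation":[0,0,-3.7]}]'
```

```text
time_s: 1.15
eef_pos: [0.4976, 0.1968, 0.2312]
eef_rot: [0.0, 0.11, 0.994, -0.0]
wrist_force: [0.6, -0.0, -0.2]
opening: 0.999
```

```bash
python3 -m handwheel '[{"grip":8.5,"linear":[-3.2,-2.1,0],"rotation":[0,0,0]},{"grip":8.5,"linear":[-6.4,-4.2,0.4],"rotation":[0,0,0]},{"grip":8.5,"linear":[-9.6,-6.3,0.8],"rotation":[0,0,0]},{"grip":8.5,"linear":[-12.3,-8.2,1],"rotation":[0,0,0]},{"grip":8.5,"linear":[-12.3,-8.2,1],"rotation":[0,0,0]},{"grip":8.5,"linear":[-12.3,-8.2,1],"rotation":[0,0,0]}]'
python3 - <<'E'
from h import *
o=status.get_obs();print(o['eef_pos'],o['eef_rot'],o['wrist_force'],o['time_s'])
im=cams.camera('wrist');cv2.imwrite('pics/w1.png',im[:,:,::-1])
crop('pics/w1.png','pics/w1c.png',200,0,440,200,3)
import pickle;pickle.dump(o,open('o1.pkl','wb'))
E
```

```text
time_s: 1.65
eef_pos: [0.5981, 0.0914, 0.2203]
eef_rot: [-0.001, 0.11, 0.994, -0.0]
wrist_force: [-0.0, 0.8, 0.1]
opening: 0.994
[0.5981 0.0914 0.2203] [-0.0009  0.1104  0.9939 -0.    ] [-0.0275  0.7568  0.1131] 1.65
```

View pics/w1.png

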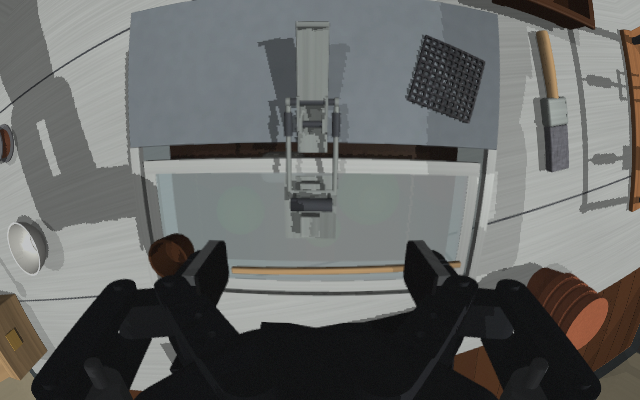

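View pics/w1c.png

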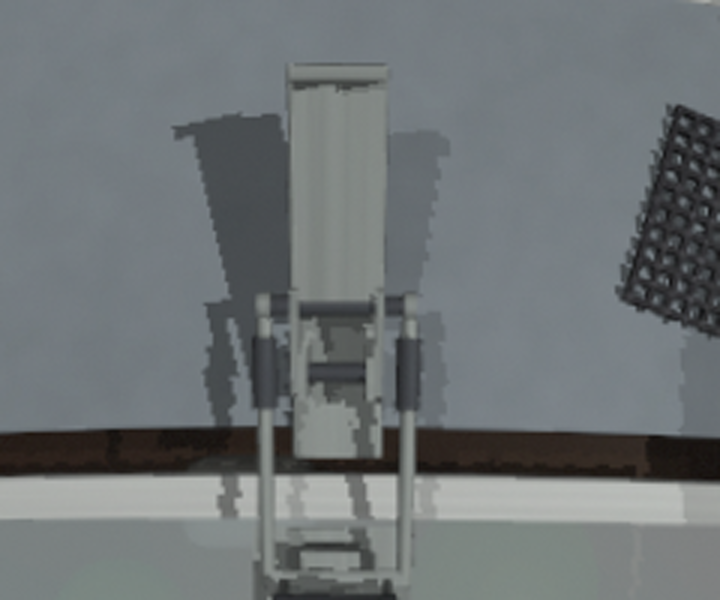

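Run:
```python
from h import *
import pickle;o=pickle.load(open('o1.pkl','rb'))
crop('pics/w1.png','pics/w1d.png',270,165,350,245,7)
for nm,p,z in [('axis',(312.7,124),.124),('crosspin',(312,101.7),.131),('leverend',(312.5,24),.15),('bar',(312,192),.125),('pull',(311.5,204),.148)]:
    print(nm,onz('wrist',*p,z,o))
a,b=proj('wrist',[.6,.09,.12],o),proj('wrist',[.61,.09,.12],o);print(a,b)
```

```text
axis [0.5404 0.102  0.124 ]
crosspin [0.5237 0.1053 0.131 ]
leverend [0.4705 0.1177 0.15  ]
bar [0.5925 0.0897 0.125 ]
pull [0.5956 0.0889 0.148 ]
[314.4481 199.0533] [317.1063 210.4495]
```

View pics/w1d.png

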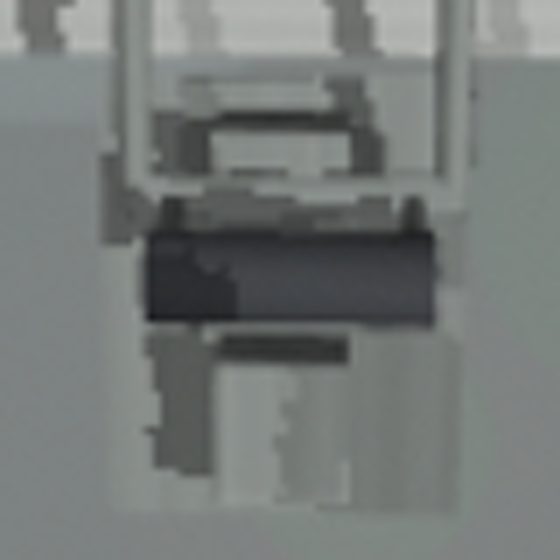

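Run:
```python
from h import *
import pickle;o=pickle.load(open('o1.pkl','rb'))
ex=np.array([.9757,-.219,0]);ey=np.array([.219,.9757,0])
P=onz('wrist',312.7,124,.124,o)
f=lambda u,v:(270+u/7,165+v/7)
for nm,p,z in [('hookstart',f(282,130),.122),('guardnear',f(282,362),.122),('guardfar',f(282,505),.122),('barnear',f(295,180),.127),('pull',f(292,278),.148),('pullL',f(148,278),.148),('pullR',f(435,278),.148)]:
    q=onz('wrist',*p,z,o);d=q-P;print(nm,q,d@ex*1e3,d@ey*1e3)
```

```text
hookstart [0.5862 0.0897 0.122 ] 47.41381736443698 -1.98746916303325
guardnear [0.6134 0.0835 0.122 ] 75.35070415507106 -2.0951740923394233
guardfar [0.6312 0.0794 0.122 ] 93.56578115722678 -2.1827977736800834
barnear [0.5911 0.0902 0.127 ] 52.05493825447918 -0.4589093277019674
pull [0.5962 0.0889 0.148 ] 57.30926512114285 -0.5611897097615399
pullL [0.5929 0.0743 0.148 ] 57.33222098217638 -15.537201058141866
pullR [0.5994 0.1034 0.148 ] 57.3057117799537 14.286181685366037
```

```bash
cat > kin.py <<'E'
import numpy as np
from scipy.optimize import brentq
def bar2(X,Z):
    f=lambda t:np.hypot(X+18*np.sin(t),Z-18*np.cos(t))-72
    t=brentq(f,-1.4,1.5);s=np.arctan2(18*np.cos(t)-Z,X+18*np.sin(t))
    return t,s,X+25*np.sin(s),Z+25*np.cos(s)
if __name__=='__main__':
    for b in [(53.5,.5),(54,7),(60,8),(66,8),(72,8),(72,4),(72,0),(72,-4),(72,-8),(72,-11.5),(70.9,-11.5),(68.4,-11.5)]:print(b,np.round(bar2(*b),3))
E
python3 kin.py
```

```text
Traceback (most recent call last):
  File "kin.py", line 8, in <module>
    for b in [(53.5,.5),(54,7),(60,8),(66,8),(72,8),(72,4),(72,0),(72,-4),(72,-8),(72,-11.5),(70.9,-11.5),(68.4,-11.5)]:print(b,np.round(bar2(*b),3))
                                                                                                                                         ~~~~^^^^
  File "kin.py", line 5, in bar2
    t=brentq(f,-1.4,1.5);s=np.arctan2(18*np.cos(t)-Z,X+18*np.sin(t))
ValueError: f(a) and f(b) must have different signs
```

Run:
```python
from h import *
o=status.get_obs();T=toolT(o)
for t in ([.5962,.0889,.155],[.5962,.0889,.134]): print(T[:3,:3].T@(np.array(t)-T[:3,3])*100)
```

```text
[ 0.02   -0.39    6.5478]
[ 0.0161 -0.39    8.6478]
```

```bash
sed -i 's/(53.5,.5)/(55,.5)/;s/(54,7)/(56,7)/' kin.py; python3 kin.py
python3 -m handwheel '[{"grip":5,"linear":[0,-0.4,2.5],"rotation":[0,0,0]},{"grip":5,"linear":[0,-0.4,4.5],"rotation":[0,0,0]},{"grip":5,"linear":[0,-0.4,6],"rotation":[0,0,0]},{"grip":5,"linear":[0,-0.4,6],"rotation":[0,0,0]},{"grip":5,"linear":[0,-0.4,6],"rotation":[0,0,0]}]'
python3 - <<'E'
from h import *
o=status.get_obs();print(o['eef_pos'],o['wrist_force'],o['opening'])
for n in ['wrist','side','scene']:
    im=cams.camera(n);cv2.imwrite(f'pics/{n}2.png',im[:,:,::-1])
crop('pics/wrist2.png','pics/w2c.png',180,100,460,310,2.8)
crop('pics/side2.png','pics/d2c.png',265,130,355,220,6)
E
```

```text
(55, 0.5) [ 1.194  0.085 57.124 25.41 ]
(56, 7) [1.0940e+00 1.8000e-02 5.6440e+01 3.1996e+01]
(60, 8) [ 0.714  0.078 61.948 32.924]
(66, 8) [ 0.306  0.128 69.183 32.797]
(72, 8) [-3.9000e-02  1.3900e-01  7.5468e+01  3.2758e+01]
(72, 4) [-7.6000e-02  1.9500e-01  7.6843e+01  2.8526e+01]
(72, 0) [-0.125  0.251 78.201 24.219]
(72, -4) [-0.187  0.306 79.53  19.839]
(72, -8) [-0.26   0.36  80.818 15.393]
(72, -11.5) [-0.333  0.407 81.9   11.456]
(70.9, -11.5) [-0.277  0.412 80.905 11.411]
(68.4, -11.5) [-0.147  0.419 78.576 11.335]
time_s: 2.12
eef_pos: [0.5955, 0.0904, 0.1608]
eef_rot: [-0.001, 0.108, 0.994, 0.0]
wrist_force: [0.1, 0.0, 0.1]
opening: 0.581
[0.5955 0.0904 0.1608] [0.1324 0.0427 0.1136] 0.5814116455741404
```

View pics/w2c.png

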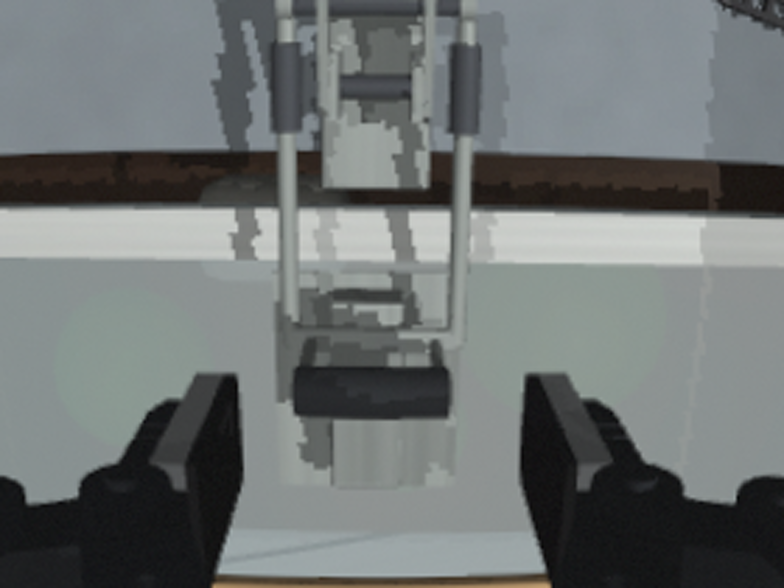

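View pics/d2c.png

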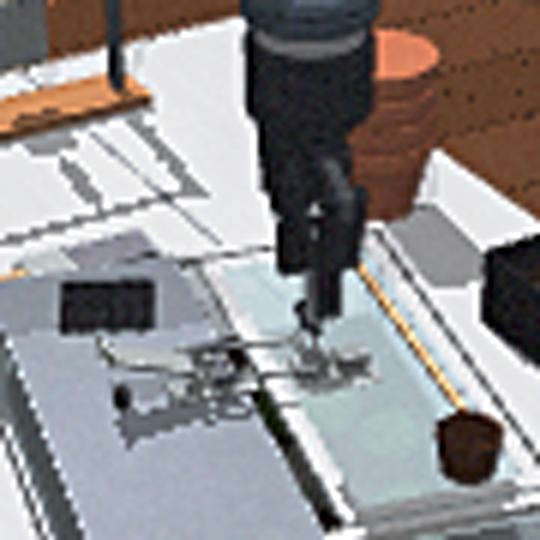

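Run:
```python
from h import *
o=status.get_obs();T=toolT(o);print(o['eef_pos'],o['eef_rot'])
q=onz('wrist',312.9,240,.149,o);print(q)
print(T[:3,:3].T@(np.array([q[0],q[1],.134])-T[:3,3])*100)
print(proj('wrist',o['eef_pos'],o))
```

```text
[0.5976 0.0898 0.1631] [0.0013 0.1084 0.9941 0.0001]
[0.599  0.0879 0.149 ]
[-0.1671 -0.1527  2.9095]
[315.6808 247.8174]
```

```bash
python3 -m handwheel '[{"grip":5,"linear":[-0.15,-0.15,1.2],"rotation":[0,0,0]},{"grip":5,"linear":[-0.15,-0.15,2.2],"rotation":[0,0,0]},{"grip":5,"linear":[-0.15,-0.15,2.8],"rotation":[0,0,0]},{"grip":5,"linear":[-0.15,-0.15,2.8],"rotation":[0,0,0]},{"grip":5,"linear":[-0.15,-0.15,2.8],"rotation":[0,0,0]}]'
python3 - <<'E'
from h import *
o=status.get_obs();print(o['eef_pos'],o['eef_rot'],o['wrist_force'],o['opening'])
for n in ['wrist','side']:
    im=cams.camera(n);cv2.imwrite(f'pics/{n}3.png',im[:,:,::-1])
crop('pics/wrist3.png','pics/w3c.png',200,120,430,290,3.4)
crop('pics/side3.png','pics/d3c.png',275,140,345,210,8)
o=status.get_obs();print(o['eef_pos'],o['eef_rot'],o['wrist_force'],o['opening'])
E
```

```text
time_s: 2.68
eef_pos: [0.5973, 0.0873, 0.1322]
eef_rot: [-0.001, 0.109, 0.994, -0.0]
wrist_force: [0.5, 0.4, 0.4]
opening: 0.582
[0.5973 0.0873 0.1322] [-0.001   0.109   0.994  -0.0001] [0.5314 0.3712 0.4313] 0.5817185017841014
[0.5982 0.0873 0.1334] [0.0001 0.1089 0.9941 0.    ] [ 0.6047 -0.5056  0.4101] 0.5849361625829608
```

View pics/w3c.png

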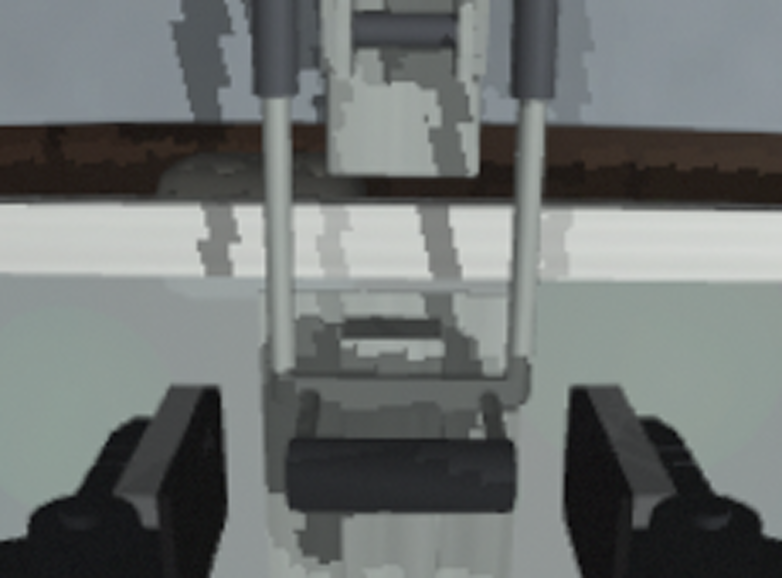

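View pics/d3c.png

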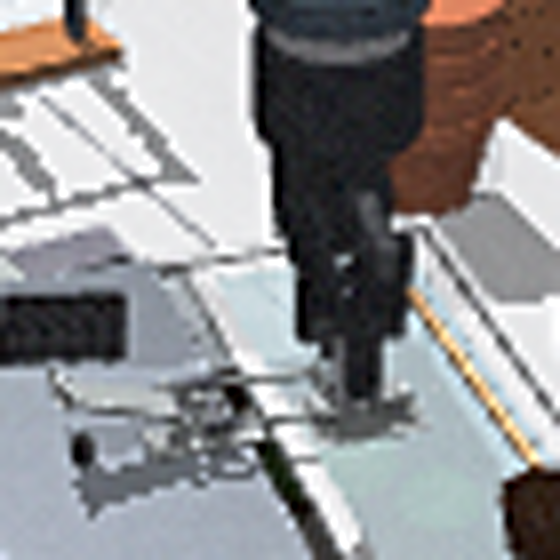

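```bash
python3 -m handwheel '[{"grip":0,"linear":[0,0,0],"rotation":[0,0,0]},{"grip":0,"linear":[0,0,0],"rotation":[0,0,0]},{"grip":0,"linear":[0,0,0],"rotation":[0,0,0]},{"grip":0,"linear":[0,0,0],"rotation":[0,0,0]},{"grip":0,"linear":[0,0,0],"rotation":[0,0,0]},{"grip":0,"linear":[0,0,0],"rotation":[0,0,0]}]'
python3 - <<'E'
from h import *
o=status.get_obs();print(o['eef_pos'],o['eef_rot'],o['wrist_force'],o['opening'])
im=cams.camera('wrist');cv2.imwrite('pics/w4.png',im[:,:,::-1])
crop('pics/w4.png','pics/w4c.png',200,120,430,290,3.4)
E
```

```text
time_s: 3.28
eef_pos: [0.5985, 0.0874, 0.1338]
eef_rot: [0.001, 0.109, 0.994, 0.0]
wrist_force: [0.9, 0.9, 3.5]
opening: 0.327
[0.5985 0.0874 0.1338] [0.0006 0.1089 0.9941 0.0001] [0.9071 0.8996 3.5051] 0.32719099334070023
```

View pics/w4c.png

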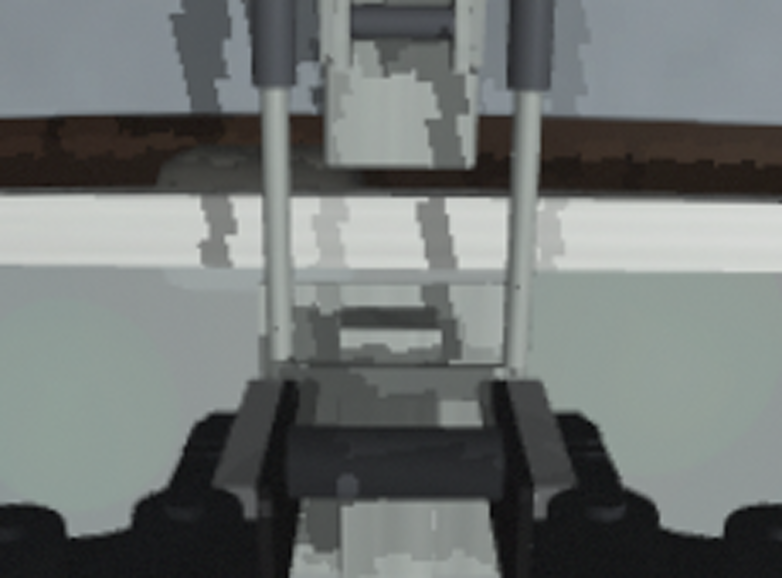

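```bash
python3 -m handwheel '[{"grip":0,"linear":[0,0,-0.3],"rotation":[0,0,0]},{"grip":0,"linear":[0,0,-0.65],"rotation":[0,0,0]},{"grip":0,"linear":[-0.2,0,-0.75],"rotation":[0,0,0]},{"grip":0,"linear":[-0.5,0,-0.75],"rotation":[0,0,0]},{"grip":0,"linear":[-0.85,0,-0.75],"rotation":[0,0,0]},{"grip":0,"linear":[-1.2,0,-0.75],"rotation":[0,0,0]},{"grip":0,"linear":[-1.55,0,-0.75],"rotation":[0,0,0]},{"grip":0,"linear":[-1.83,0,-0.74],"rotation":[0,0,0]},{"grip":0,"linear":[-1.83,0,-0.74],"rotation":[0,0,0]},{"grip":0,"linear":[-1.83,0,-0.74],"rotation":[0,0,0]}]'
python3 - <<'E'
from h import *
o=status.get_obs();print(o['eef_pos'],o['eef_rot'],o['wrist_force'],o['opening'])
for n in ['wrist','side']:
    im=cams.camera(n);cv2.imwrite(f'pics/{n}5.png',im[:,:,::-1])
crop('pics/wrist5.png','pics/w5c.png',200,60,430,290,2.6)
crop('pics/side5.png','pics/d5c.png',275,140,345,210,8)
o=status.get_obs();print(o['eef_pos'],o['eef_rot'],o['wrist_force'],o['opening'])
E
```

```text
time_s: 4.17
eef_pos: [0.615, 0.0836, 0.1403]
eef_rot: [-0.001, 0.109, 0.994, 0.0]
wrist_force: [-3.6, 2.4, 1.8]
opening: 0.324
[0.615  0.0836 0.1403] [-0.0012  0.1088  0.9941  0.    ] [-3.6031  2.4059  1.7757] 0.32420793373276446
[0.6153 0.0836 0.1406] [-0.0006  0.1088  0.9941  0.    ] [-3.3545  2.998   1.1943] 0.32830691113013294
```

View pics/w5c.png

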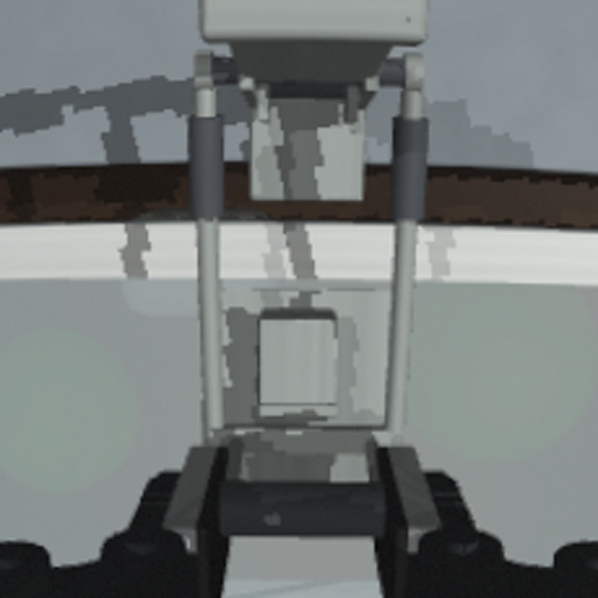

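View pics/d5c.png

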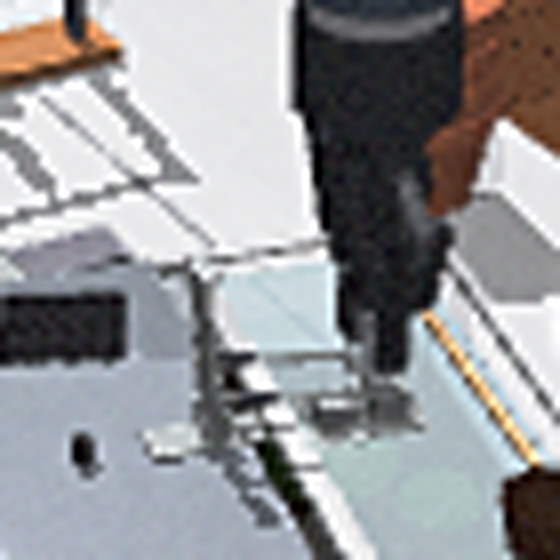

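Run:
```python
from h import *
o=status.get_obs()
crop('pics/wrist5.png','pics/w5d.png',270,165,350,265,7)
ex=np.array([.9757,-.219,0]);ey=np.array([.219,.9757,0])
P=np.array([.5404,.102,.124])
f=lambda u,v:(200+u/2.6,60+v/2.6)
for nm,p,z in [('hooknear',f(298,318),.122),('tip1',f(298,404),.122),('tip2',f(298,416),.122),('bartop',f(298,428),.134),('barbot',f(298,433),.132),('pull',f(298,507),.157),('tiplow',f(298,416),.110)]:
    q=onz('wrist',*p,z,o);d=q-P;print(nm,q,d@ex*1e3,d@ey*1e3)
```

```text
hooknear [0.5861 0.0894 0.122 ] 47.31704322004761 -2.2556385702660786
tip1 [0.6043 0.0854 0.122 ] 65.96021966564346 -2.1971983898055267
tip2 [0.6069 0.0848 0.122 ] 68.65864031986527 -2.1891042155997114
bartop [0.6053 0.0852 0.134 ] 66.95590630180729 -2.1629899480246144
barbot [0.607  0.0848 0.132 ] 68.76848070883071 -2.1628317078010775
pull [0.6114 0.0839 0.157 ] 73.19446160287568 -2.0865727155090994
tiplow [0.611  0.0839 0.11  ] 72.88618615840896 -2.2077280526343706
```

View pics/w5d.png

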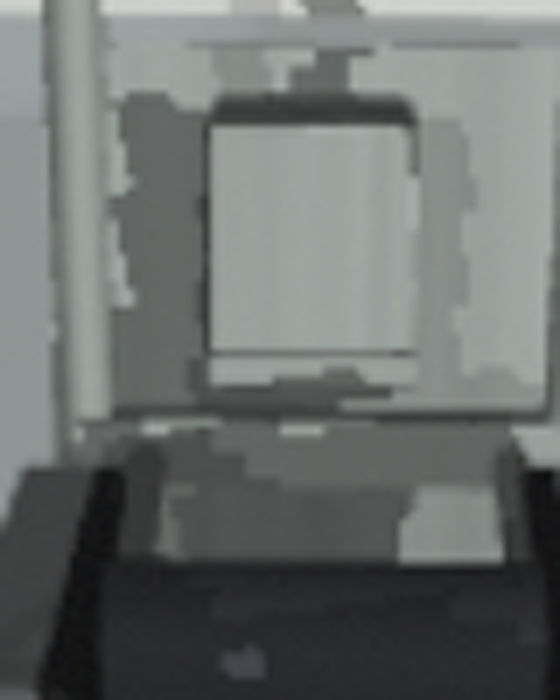

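```bash
python3 -m handwheel '[{"grip":0,"linear":[-0.15,0,0.15],"rotation":[0,0,0]},{"grip":0,"linear":[-0.28,0,0.36],"rotation":[0,0,0]},{"grip":0,"linear":[-0.35,0,0.56],"rotation":[0,0,0]},{"grip":0,"linear":[-0.35,0,0.56],"rotation":[0,0,0]},{"grip":0,"linear":[-0.35,0,0.56],"rotation":[0,0,0]}]'
python3 - <<'E'
from h import *
o=status.get_obs();print(o['eef_pos'],o['eef_rot'],o['wrist_force'],o['opening'])
for n in ['wrist']:
    im=cams.camera(n);cv2.imwrite(f'pics/{n}6.png',im[:,:,::-1])
crop('pics/wrist6.png','pics/w6c.png',270,165,350,265,6)
E
```

```text
time_s: 4.68
eef_pos: [0.6198, 0.0825, 0.1354]
eef_rot: [0.001, 0.109, 0.994, 0.0]
wrist_force: [-1.4, 1.1, 3.2]
opening: 0.333
[0.6198 0.0825 0.1354] [0.0006 0.109  0.994  0.    ] [-1.3626  1.0568  3.197 ] 0.3327051783826241
```

View pics/w6c.png

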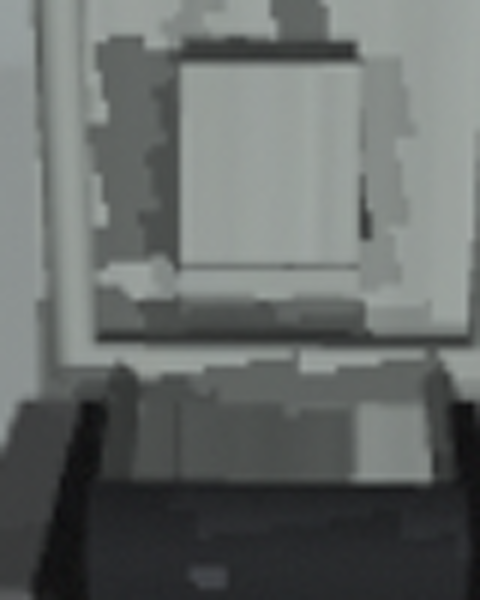

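```bash
cat > inv.py <<'E'
import numpy as np
def pull2(x,z):
    # theta so |p-cp|=L ; right branch = smaller theta near upright
    L=np.hypot(72,25)
    from scipy.optimize import brentq
    t=brentq(lambda t:np.hypot(x+18*np.sin(t),z-18*np.cos(t))-L,-1.4,1.5)
    cp=np.array([-18*np.sin(t),18*np.cos(t)]);a=np.arctan2(z-cp[1],x-cp[0])
    s=np.arctan2(25,72)-a
    return t,s,cp[0]+72*np.cos(s),cp[1]-72*np.sin(s)
E
python3 - <<'E'
from h import *
from inv import pull2
o=status.get_obs();print(o['eef_pos'],o['wrist_force'])
ex=np.array([.9757,-.219,0]);P=np.array([.5404,.102,.124])
f=lambda u,v:(270+u/6,165+v/6)
for nm,p,z in [('tip',f(270,297),.122),('hooknear',f(270,60),.122),('barnear',f(270,342),.129),('barfar',f(270,367),.129)]:
    q=onz('wrist',*p,z,o);print(nm,(q-P)@ex*1e3)
g=np.array([.5985,.0874,.1338]);d=o['eef_pos']-g
print(pull2(57.1+d@ex*1e3,25.4+d[2]*1e3))
E
```

```text
[0.6198 0.0825 0.1355] [-1.2668  1.6295  2.7171]
tip 68.4552353927836
hooknear 47.03384885168967
barnear 70.17363595455501
barfar 72.46227823287887
(-0.1881233654924543, np.float64(0.21089151048614782), np.float64(73.7710997049873), np.float64(2.6105392442805133))
```

```bash
python3 -m handwheel '[{"grip":0,"linear":[0.04,0,0.13],"rotation":[0,0,0]},{"grip":0,"linear":[0.03,0,0.26],"rotation":[0,0,0]},{"grip":0,"linear":[0.0,0,0.38],"rotation":[0,0,0]},{"grip":0,"linear":[0.0,0,0.38],"rotation":[0,0,0]},{"grip":0,"linear":[0.0,0,0.38],"rotation":[0,0,0]}]'
cat > st.py <<'E'
from h import *
from inv import pull2
import sys
o=status.get_obs();print(o['time_s'],o['eef_pos'],o['wrist_force'],o['opening'])
ex=np.array([.9757,-.219,0])
g=np.array([.5985,.0874,.1338]);d=o['eef_pos']-g
print('pull',57.1+d@ex*1e3,25.4+d[2]*1e3,'t,s,bar',np.round(pull2(57.1+d@ex*1e3,25.4+d[2]*1e3),3))
if len(sys.argv)>1:
    im=cams.camera('wrist');cv2.imwrite(f'pics/wrist{sys.argv[1]}.png',im[:,:,::-1])
    crop(f'pics/wrist{sys.argv[1]}.png',f'pics/w{sys.argv[1]}c.png',270,165,350,265,6)
E
python3 st.py
```

```text
time_s: 5.15
eef_pos: [0.6201, 0.0824, 0.1317]
eef_rot: [0.001, 0.109, 0.994, -0.0]
wrist_force: [3.6, 0.7, 4.0]
opening: 0.329
5.15 [0.6201 0.0824 0.1317] [3.6134 0.7496 3.975 ] 0.3288685246666039
pull 79.29005476631876 23.321236728937425 t,s,bar [-0.183  0.26  72.854 -0.836]
```

```bash
python3 -m handwheel '[{"grip":0,"linear":[-0.02,0,0.13],"rotation":[0,0,0]},{"grip":0,"linear":[-0.05,0,0.26],"rotation":[0,0,0]},{"grip":0,"linear":[-0.08,0,0.38],"rotation":[0,0,0]},{"grip":0,"linear":[-0.08,0,0.38],"rotation":[0,0,0]}]'; python3 st.py 7
```

```text
time_s: 5.48
eef_pos: [0.6203, 0.0824, 0.1273]
eef_rot: [0.0, 0.109, 0.994, -0.0]
wrist_force: [3.4, 0.3, 4.8]
opening: 0.329
5.4833 [0.6203 0.0824 0.1273] [3.4264 0.2601 4.7801] 0.32916982270827616
pull 79.47014861832733 18.859487380074945 t,s,bar [-0.182  0.319 71.629 -4.879]
```

View pics/w7c.png

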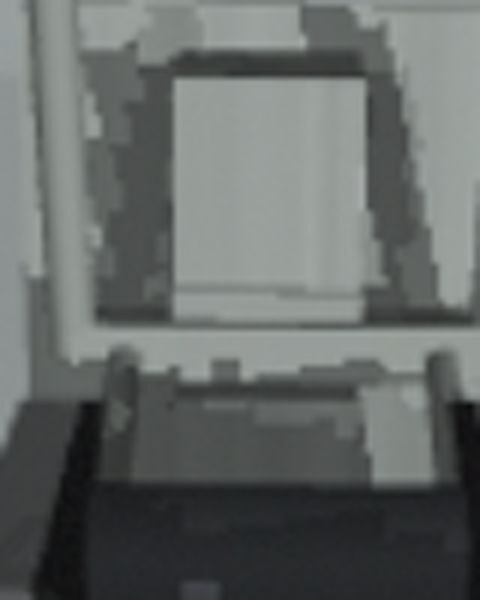

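```bash
python3 -m handwheel '[{"grip":0,"linear":[-0.05,0,0.16],"rotation":[0,0,0]},{"grip":0,"linear":[-0.1,0,0.34],"rotation":[0,0,0]},{"grip":0,"linear":[-0.13,0,0.48],"rotation":[0,0,0]},{"grip":0,"linear":[-0.13,0,0.48],"rotation":[0,0,0]}]'; python3 st.py 8
```

```text
time_s: 5.87
eef_pos: [0.6208, 0.0823, 0.1221]
eef_rot: [-0.001, 0.109, 0.994, 0.0]
wrist_force: [1.5, 1.2, 3.6]
opening: 0.326
5.8667 [0.6208 0.0823 0.1221] [1.5435 1.2251 3.6291] 0.32550050634040134
pull 80.00274518673126 13.655855418464181 t,s,bar [-0.218  0.386 70.599 -9.508]
```

View pics/w8c.png

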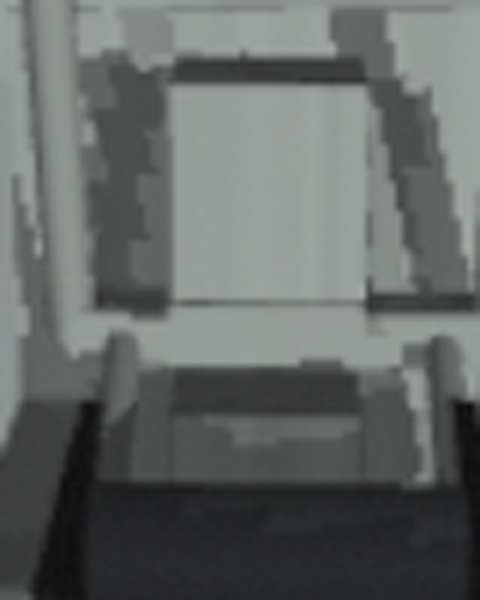

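```bash
python3 -m handwheel '[{"grip":0,"linear":[-0.02,0,0.1],"rotation":[0,0,0]},{"grip":0,"linear":[-0.03,0,0.2],"rotation":[0,0,0]},{"grip":0,"linear":[-0.03,0,0.25],"rotation":[0,0,0]},{"grip":0,"linear":[-0.03,0,0.25],"rotation":[0,0,0]}]'; python3 st.py
```

```text
time_s: 6.25
eef_pos: [0.621, 0.0822, 0.1198]
eef_rot: [-0.001, 0.109, 0.994, -0.0]
wrist_force: [-2.3, 1.8, 4.9]
opening: 0.331
6.25 [0.621  0.0822 0.1198] [-2.2929  1.7892  4.9423] 0.33118603199028185
pull 80.2366176319261 11.38342686828491 t,s,bar [ -0.239   0.414  70.171 -11.501]
```

```bash
python3 -m handwheel '[{"grip":0,"linear":[0.1,0,0],"rotation":[0,0,0]},{"grip":0,"linear":[0.15,0,0],"rotation":[0,0,0]},{"grip":4.5,"linear":[0.15,0,0],"rotation":[0,0,0]},{"grip":4.5,"linear":[0.15,0,0],"rotation":[0,0,0]},{"grip":4.5,"linear":[0.15,0,0],"rotation":[0,0,0]},{"grip":4.5,"linear":[0.15,0,0],"rotation":[0,0,0]}]'; python3 st.py 9
```

```text
time_s: 6.75
eef_pos: [0.6196, 0.0823, 0.1196]
eef_rot: [-0.001, 0.109, 0.994, -0.0]
wrist_force: [-0.1, 0.2, -0.1]
opening: 0.528
6.75 [0.6196 0.0823 0.1196] [-0.0628  0.2086 -0.1283] 0.5284015488121281
pull 78.80339997591435 11.155688486461667 t,s,bar [ -0.16    0.421  68.585 -11.661]
```

Run:
```python
from h import *
crop('pics/wrist9.png','pics/w9f.png',200,60,430,290,2.6)
```

```text
(no output)
```

View pics/w9f.png

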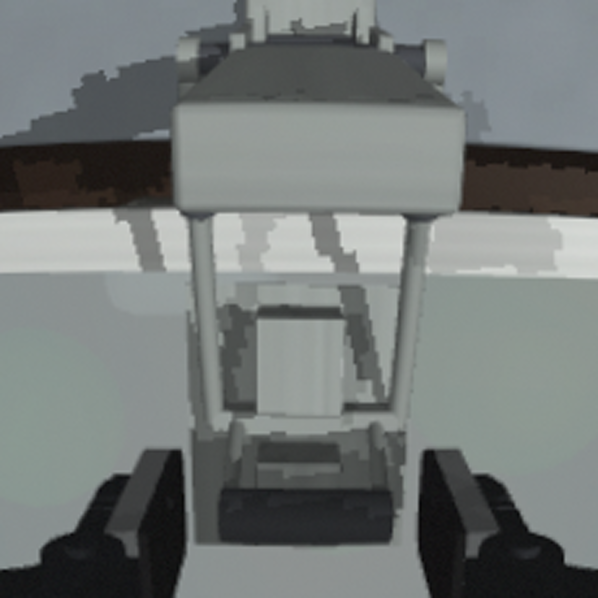

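```bash
python3 -m handwheel '[{"grip":4.5,"linear":[0,0,-2],"rotation":[0,0,0]},{"grip":4.5,"linear":[0,0.1,-4.5],"rotation":[0,0,0]},{"grip":0,"linear":[0,0.2,-6.3],"rotation":[0,0,0]},{"grip":0,"linear":[0,0.2,-6.3],"rotation":[0,0,0]},{"grip":0,"linear":[0.5,0.2,-6.3],"rotation":[0,0,0]},{"grip":0,"linear":[1.5,0.2,-6.3],"rotation":[0,0,0]},{"grip":0,"linear":[2.5,0.2,-6.3],"rotation":[0,0,0]},{"grip":0,"linear":[3,0.2,-6.3],"rotation":[0,0,0]},{"grip":0,"linear":[3,0.2,-6.3],"rotation":[0,0,0]},{"grip":0,"linear":[3,0.2,-6.3],"rotation":[0,0,0]}]'
python3 - <<'E'
from h import *
o=status.get_obs();print(o['time_s'],o['eef_pos'],o['eef_rot'],o['wrist_force'],o['opening'])
d=o['eef_pos']-np.array([.5404,.102,.124]);print(d@np.array([.9757,-.219,0]),d@np.array([.219,.9757,0]),d[2])
for n in ['wrist','side']:
    im=cams.camera(n);cv2.imwrite(f'pics/{n}10.png',im[:,:,::-1])
crop('pics/wrist10.png','pics/w10c.png',200,90,430,320,2.6)
crop('pics/side10.png','pics/d10c.png',260,125,340,205,7.5)
E
```

```text
time_s: 7.63
eef_pos: [0.5908, 0.0909, 0.1823]
eef_rot: [-0.001, 0.109, 0.994, -0.0]
wrist_force: [-0.2, -0.4, 0.3]
opening: 0.005
7.6333 [0.5908 0.0909 0.1823] [-0.0006  0.1088  0.9941 -0.0001] [-0.2367 -0.4027  0.2959] 0.00545396735973223
0.051561766289598396 0.0001969792028862203 0.05833992727749909
```

View pics/w10c.png

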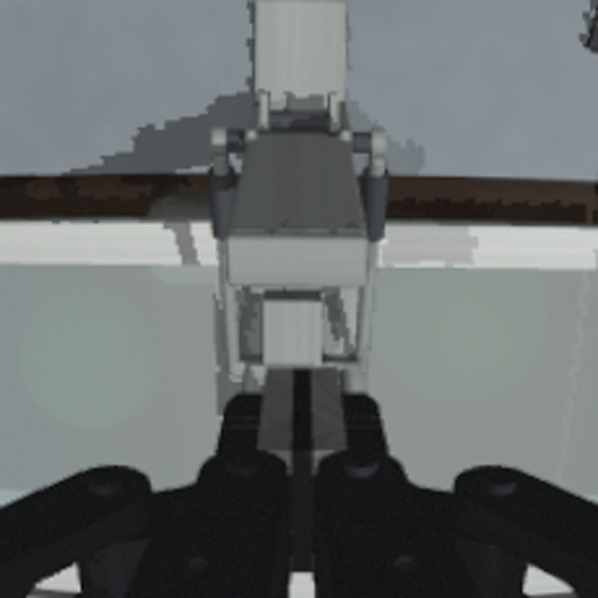

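View pics/d10c.png

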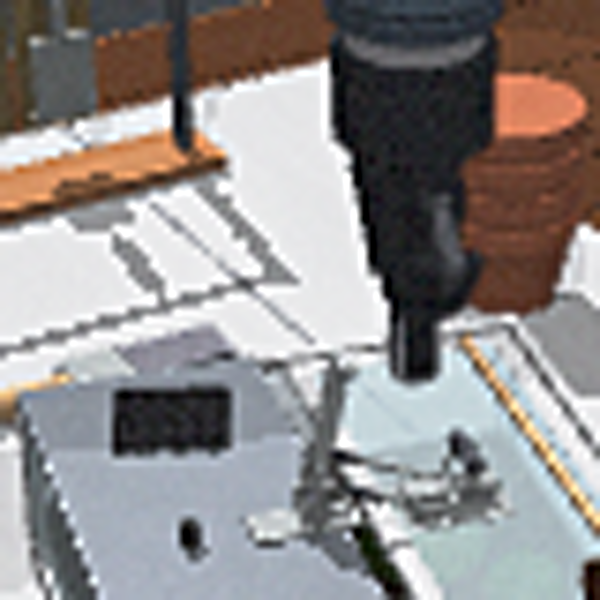

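```bash
python3 -m handwheel '[{"grip":0,"linear":[1,0,0],"rotation":[0,0,0]},{"grip":0,"linear":[2,0,0],"rotation":[0,0,0]},{"grip":0,"linear":[2.7,0,0],"rotation":[0,0,0]},{"grip":0,"linear":[3.3,0,-0.1],"rotation":[0,0,0]},{"grip":0,"linear":[3.86,0,-0.15],"rotation":[0,0,0]},{"grip":0,"linear":[4.5,0,-0.1],"rotation":[0,0,0]},{"grip":0,"linear":[5.1,0,0],"rotation":[0,0,0]},{"grip":0,"linear":[5.64,0,0.05],"rotation":[0,0,0]},{"grip":0,"linear":[5.64,0,0.05],"rotation":[0,0,0]}]'
cat > st2.py <<'E'
from h import *
import sys
o=status.get_obs();print(o['time_s'],o['eef_pos'],o['wrist_force'])
d=o['eef_pos']-np.array([.5404,.102,.124]);print(1e3*np.array([d@np.array([.9757,-.219,0]),d@np.array([.219,.9757,0]),d[2]]))
k=sys.argv[1]
for n in ['wrist','side']:
    im=cams.camera(n);cv2.imwrite(f'pics/{n}{k}.png',im[:,:,::-1])
a=cv2.imread(f'pics/wrist{k}.png')[90:320,200:430];b=cv2.imread(f'pics/side{k}.png')[130:200,265:335]
c=np.hstack([cv2.resize(a,(400,400),interpolation=2),cv2.resize(b,(400,400),interpolation=2)]);cv2.imwrite(f'pics/c{k}.png',c)
E
python3 st2.py 11
```

```text
time_s: 8.48
eef_pos: [0.5365, 0.1031, 0.1835]
eef_rot: [0.001, 0.109, 0.994, 0.0]
wrist_force: [5.0, -1.4, -0.4]
opening: 0.0
8.4833 [0.5365 0.1031 0.1835] [ 4.9995 -1.4419 -0.4124]
[-4.0667  0.2373 59.4545]
```

View pics/c11.png

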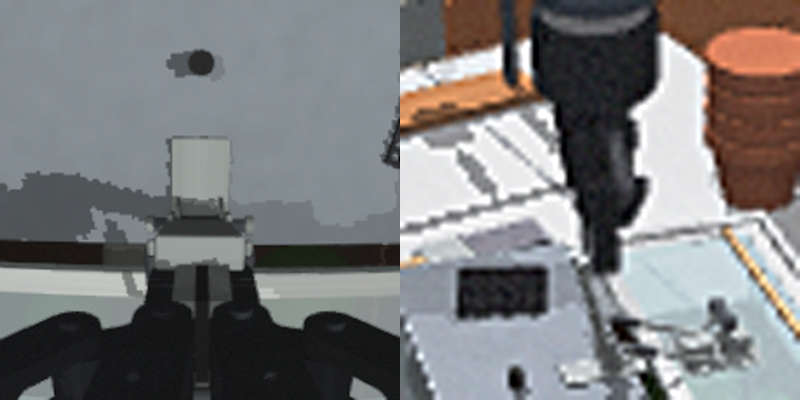

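```bash
python3 -m handwheel '[{"grip":0,"linear":[0.45,0,0.15],"rotation":[0,0,0]},{"grip":0,"linear":[0.85,0,0.33],"rotation":[0,0,0]},{"grip":0,"linear":[1.25,0,0.55],"rotation":[0,0,0]},{"grip":0,"linear":[1.64,0,0.77],"rotation":[0,0,0]},{"grip":0,"linear":[2.0,0,1.03],"rotation":[0,0,0]},{"grip":0,"linear":[2.36,0,1.3],"rotation":[0,0,0]},{"grip":0,"linear":[2.7,0,1.62],"rotation":[0,0,0]},{"grip":0,"linear":[3.0,0,1.94],"rotation":[0,0,0]},{"grip":0,"linear":[3.0,0,1.94],"rotation":[0,0,0]}]'; python3 st2.py 12
```

```text
time_s: 9.33
eef_pos: [0.5068, 0.11, 0.1639]
eef_rot: [0.0, 0.109, 0.994, 0.0]
wrist_force: [0.9, 0.7, 4.0]
opening: 0.002
9.3333 [0.5068 0.11   0.1639] [0.8805 0.745  3.9739]
[-34.5114   0.4027  39.8701]
```

View pics/c12.png

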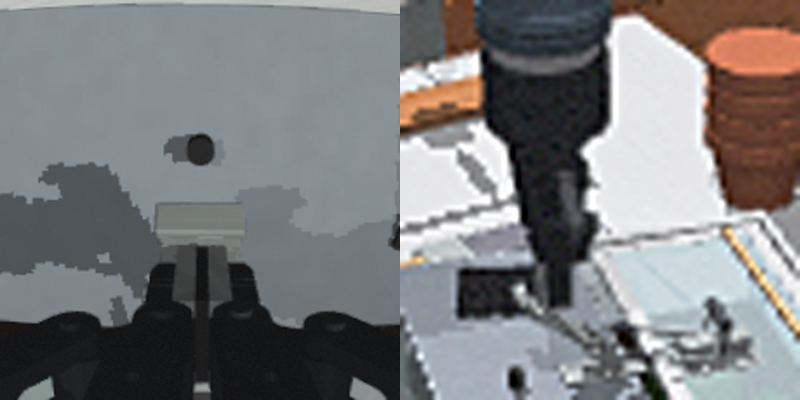

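```bash
python3 -m handwheel '[{"grip":0,"linear":[0.18,0,0.24],"rotation":[0,0,0]},{"grip":0,"linear":[0.36,0,0.48],"rotation":[0,0,0]},{"grip":0,"linear":[0.52,0,0.74],"rotation":[0,0,0]},{"grip":0,"linear":[0.68,0,1.0],"rotation":[0,0,0]},{"grip":0,"linear":[0.81,0,1.27],"rotation":[0,0,0]},{"grip":0,"linear":[0.94,0,1.53],"rotation":[0,0,0]},{"grip":0,"linear":[0.94,0,1.53],"rotation":[0,0,0]}]'; python3 st2.py 13
```

```text
time_s: 10.02
eef_pos: [0.497, 0.1119, 0.1474]
eef_rot: [-0.001, 0.109, 0.994, 0.0]
wrist_force: [0.4, 1.8, 1.2]
opening: 0.001
10.0167 [0.497  0.1119 0.1474] [0.3905 1.806  1.2138]
[-44.4882   0.1372  23.3677]
```

View pics/c13.png

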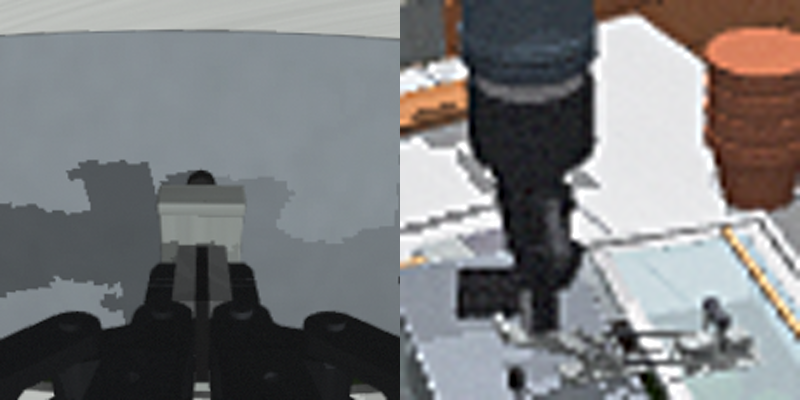

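```bash
python3 -m handwheel '[{"grip":0,"linear":[0.12,0,0.28],"rotation":[0,0,0]},{"grip":0,"linear":[0.21,0,0.56],"rotation":[0,0,0]},{"grip":0,"linear":[0.3,0,0.85],"rotation":[0,0,0]},{"grip":0,"linear":[0.4,0,1.14],"rotation":[0,0,0]},{"grip":0,"linear":[0.5,0,1.4],"rotation":[0,0,0]},{"grip":0,"linear":[0.6,0,1.65],"rotation":[0,0,0]},{"grip":0,"linear":[0.7,0,1.85],"rotation":[0,0,0]},{"grip":0,"linear":[0.8,0,2.0],"rotation":[0,0,0]},{"grip":0,"linear":[0.8,0,2.0],"rotation":[0,0,0]}]'; python3 st2.py 14
```

```text
time_s: 10.87
eef_pos: [0.4893, 0.1134, 0.1274]
eef_rot: [-0.001, 0.109, 0.994, -0.0]
wrist_force: [0.7, 0.1, 0.1]
opening: -0.001
10.8667 [0.4893 0.1134 0.1274] [0.7393 0.0781 0.0776]
[-52.3478  -0.1067   3.3629]
```

View pics/c14.png

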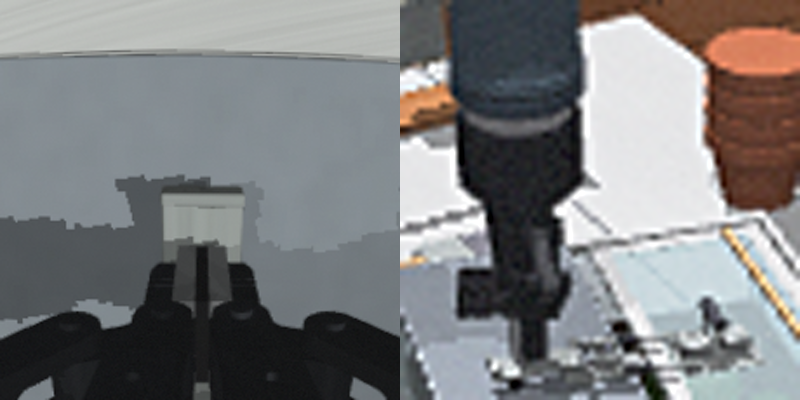

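```bash
python3 -m handwheel '[{"grip":0,"linear":[0,0,0.06],"rotation":[0,0,0]},{"grip":0,"linear":[0,0,0.12],"rotation":[0,0,0]},{"grip":0,"linear":[0,0,0.18],"rotation":[0,0,0]},{"grip":0,"linear":[0,0,0.18],"rotation":[0,0,0]}]'; python3 st2.py 15
```

```text
time_s: 11.3
eef_pos: [0.49, 0.1133, 0.1261]
eef_rot: [-0.0, 0.109, 0.994, -0.0]
wrist_force: [0.2, -0.5, -0.4]
opening: -0.001
11.3 [0.49   0.1133 0.1261] [ 0.2238 -0.4565 -0.3587]
[-51.6871  -0.0065   2.1235]
```

```bash
python3 -m handwheel '[{"grip":0,"linear":[0,0,0.06],"rotation":[0,0,0]},{"grip":0,"linear":[0,0,0.12],"rotation":[0,0,0]},{"grip":0,"linear":[0,0,0.16],"rotation":[0,0,0]},{"grip":0,"linear":[0,0,0.16],"rotation":[0,0,0]}]'; python3 st2.py 16
```

```text
time_s: 11.73
eef_pos: [0.4901, 0.1134, 0.1259]
eef_rot: [0.0, 0.109, 0.994, -0.0]
wrist_force: [-5.2, -0.7, 11.8]
opening: -0.002
11.7333 [0.4901 0.1134 0.1259] [-5.2045 -0.6931 11.7908]
[-51.5543   0.0758   1.8995]
```

View pics/c16.png

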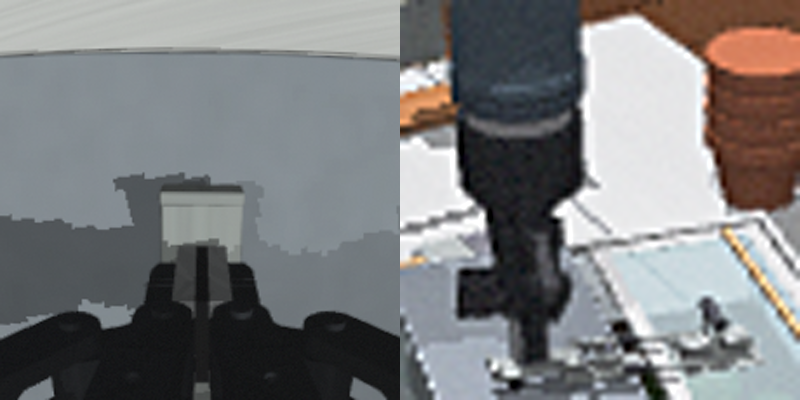

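Felt a firm 12 N stop at the flat height. Lifting off to inspect.

```bash
python3 -m handwheel '[{"grip":0,"linear":[0,0,-1.5],"rotation":[0,0,0]},{"grip":0,"linear":[0,0,-4.5],"rotation":[0,0,0]},{"grip":0,"linear":[-2,0,-7.5],"rotation":[0,0,0]},{"grip":0,"linear":[-5,0,-8.5],"rotation":[0,0,0]},{"grip":0,"linear":[-8,0,-8.5],"rotation":[0,0,0]},{"grip":0,"linear":[-10,0,-8.5],"rotation":[0,0,0]},{"grip":0,"linear":[-10,0,-8.5],"rotation":[0,0,0]},{"grip":0,"linear":[-10,0,-8.5],"rotation":[0,0,0]}]'; python3 st2.py 17
python3 - <<'E'
from h import *
crop('pics/wrist17.png','pics/w17c.png',220,0,410,250,2.4)
im=cams.camera('scene');cv2.imwrite('pics/scene17.png',im[:,:,::-1]);crop('pics/side17.png','pics/d17.png',255,140,365,230,7);
o=status.get_obs();P=np.array([.5404,.102,.124]);ex=np.array([.9757,-.219,0])
print(o['wrist_force'])
E
```

```text
time_s: 12.5
eef_pos: [0.5877, 0.0914, 0.209]
eef_rot: [-0.001, 0.109, 0.994, -0.0]
wrist_force: [-1.6, 0.4, -0.8]
opening: -0.002
12.5 [0.5877 0.0914 0.209 ] [-1.6219  0.3988 -0.8224]
[48.5125  0.0186 84.9801]
[-0.0895 -0.1278  0.161 ]
```

View pics/w17c.png

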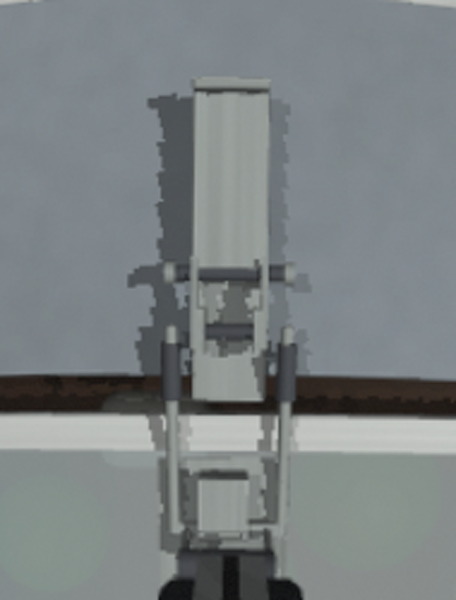

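View pics/d17.png

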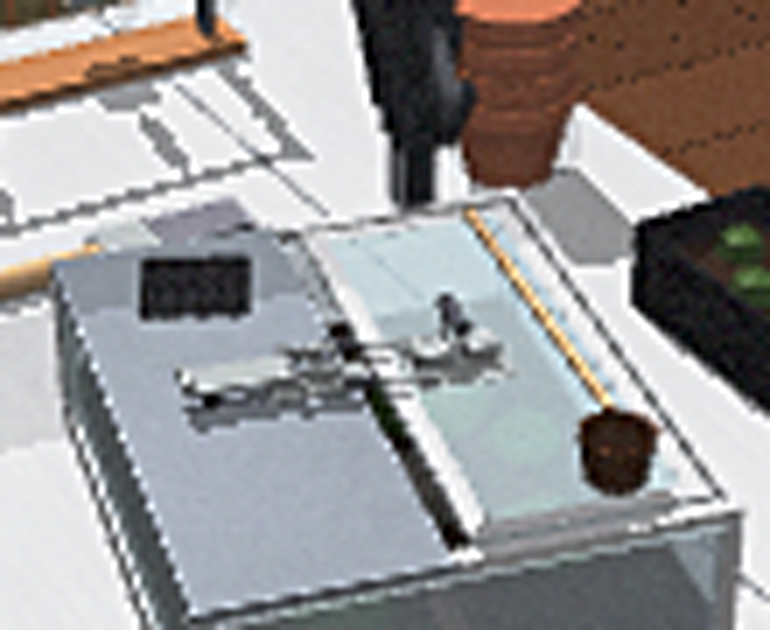

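The lever is flat over its stop. The loop's sleeves are drawn away from the cross pin, so it is stretched, and the bar sits behind the hook lip. The mesh, thumb pot and chopstick look unmoved.

Run:
```python
from bench import ctrl,status
print(ctrl.hand_in(),status.get_obs()['time_s'])
```

```text
the job is handed in; nothing more can be done
the job is handed in; nothing more can be done
```

The latch is closed and the job is handed in, after about 12.6 s of the 67 s allowed.

**What I did:**
- I pinched the pull by its two ends, lifted it and drew it towards the keeper. The lever came upright with it.
- I lowered the bar into the slot behind the hook. In the camera view the lip stood about 4.4 mm further out than its mean place. The wrist force stayed under about 6 N while lowering.
- I let go of the pull and pushed the lever over with closed fingers. Past centre it snapped home by itself, with no force left on the fingers.
- I pressed it to a firm 12 N at the flat height and lifted clear.

**Last checks:**
- **Latch:** the pictures show the lever flat, the bar under the hook's lip on both sides, and the loop drawn out along its sleeves. I judged all three by eye; the joint values are not reported.
- **Bystanders:** the mesh, thumb pot and chopstick looked unmoved. I did not inspect the bonsai pot, spool, brush or bowl at the end, but the arm never worked near them.
- **Contact:** the wrist force read about 0 N with the fingers clear.
- **Disagreement:** my estimates of the bar's position from the arm and from the camera differed by about 1 mm during the insertion. The two pull estimates differed by up to about 3 mm. Neither mattered for the fit.

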